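# Slide the syrup bottle back into its rack bay

## Robot

A 6-joint arm with a two-finger parallel gripper is mounted at the origin on the work surface. World frame = base frame: x ahead of the robot, y to its left, z up, the work surface at z = 0. Lengths are in m, angles in degrees, forces in N, time in s.
With the tool pointing down it reaches from about 0.3 to 1 m from the base axis. Payload 5.1 kg.
Tool frame: the origin (TCP) lies on the centre line of the jaws, within the pads' length; the fingertips stand 17 mm ahead of it and the grasp point (between the pads) lies 2 mm behind it; z points along the fingers, y is the line along which they close (so a half turn about z gives the same grasp; the last joint's range is limited). The gripper opens to 95 mm and grips with 3 to 60 N. Pads are 20 mm wide; open, the fingers measure 119 mm over their backs; the gripper's body (75 mm by 180 mm) begins 59 mm behind the grasp point.
Start: joints at [-80.134, 7.093, 94.555, -0, 78.352, -4.733], TCP at [0.164, -0.629, 0.232] pointing down, gripper open.
Joint ranges: [-149.61, 149.61], [-58.7, 133.49], [1.44, 155.28], [-77.14, 257.14], [18.33, 153.61], [-166.67, 166.67]. Speed limits (degrees/s): [147.25, 147.25, 180, 180, 180, 180].

## Interface

Orientations are given as [roll, pitch, yaw] about the fixed x, y, z axes, in that order (R = Rz(yaw) Ry(pitch) Rx(roll)).
In Python, from bench import bot gives the robot as it stands. The module is installed in compiled form; this text tells all that it offers.
- The arm moves only by the tool send_rows, never from a script. Its argument "commands" is a list of rows, each a list of 2 entries, a list of its own where there are three numbers: the shift along the tool's x, y, z in mm, then the turn about the tool's z in rad. A call has exactly 5 rows; each row is the pose to reach, as a shift and turn from the pose commanded when the call began, along the tool's axes at that moment; what a row does not reach only later rows make up. A row lasts 1/10 s, in which the tool goes at most 50 mm and 8.59 degrees, less where a joint would pass 70% of its speed; a pose out of reach is approached as far as the arm can. A call with a gripper value outside its range is refused whole. "grip" is the finger opening in mm, from 0 to 95.1, set as the call begins (left out, the last holds). The fingers move at their own pace and stop on an object; "grip_force" is the grip in N (left out, the last holds). Time passes only in rows, so rows that repeat a pose let the fingers close, or fill a call up. It gives the time, the measured TCP pose, the force, the opening and the grip force at its end, in the units of the state.
- bot.get_state(): the state, without advancing time (a new reading comes with each control period).
- bot.camera(name): name is "side" or "top"; returns a dict with "frame" (420x560x3 uint8, red, green, blue), "intrinsics" (3x3 intrinsics, pixels), "k1" (the pictures are not rectified: a ray, as slopes to the right and down, at radius r is drawn at 1 + k1 r^2 times it, then the intrinsics apply), "cam_to_world" (4x4, takes a point from camera to world coordinates). Camera axes: x right, y down, z forward; pixel columns grow to the right and rows downward; lengths in m; the calibration is good to about 2 mm. A picture is of the moment at which its call begins. There is no depth.
- bot.close_job(): hands the job in; it is judged then, once.
Trained networks look in a picture, given as the dict that the camera call returned (one of the last four; its "shot" number tells which), for a name from the list of things; names that differ only in an ending like _2 or _b are one class to them, and where a whole thing is asked for, a point or a joint stands for the part that bears it (a point fixed in the world has none). Each returns a list of dicts, best first, with "p" (0 to 1); they miss things now and then, are a little off and sometimes report something else, mostly with a low value. They report only what shows in the picture. A call takes as long as a camera call.
- bot.spot_in(picture, query): "position" ([column, row] in pixels, amid what is visible of it).
- bot.cut_out(picture, query): "mask" (420x560 bool, what is visible of it) and "position" ([column, row] in pixels, amid what is visible of it).
The state is a dict: "t": time; "joint_positions": joint angles; "dq": joint speeds; "joint_efforts": joint torques, N m; "eef_pos": TCP position; "tool_rot": TCP orientation; "force": force on the tool from outside, world axes, zero at the start; "moment": the same for the moment, N m; "grip_width": finger opening in m; "grip_force": force on a finger pad.
Only numpy, scipy, OpenCV 4.12 (cv2) and the standard library are available. Lean on these libraries where they do the work, as an engineer would, in place of code of your own. Each camera call takes 0.05 s, during which the arm holds its last target. There are 200 camera calls.

## Task

One tall syrup bottle has been left out on the tea counter. Push it low down, near its foot, so that it slides upright across the counter, without toppling it, lifting it or touching its pump, into the empty bay of the low wooden rack (the one with the cork pad) until it stands against the rack's back rail. Leave the two bottles already in the rack, the tea jar and the cup where they are.

Things in the scene. Friction and masses are not known exactly. Their poses are not given: they have to be found in the camera images.
- bottle: tall round amber syrup bottle with a black pump, left out between robot and rack, loose: 76 mm across, straight-sided to 170 mm up, 296 mm tall over all; 0.55 to 0.9 kg, evenly filled. Friction on the counter 0.5 to 0.7: it slides upright when pushed lower than about 45 mm above the counter and tips when pushed high. Origin: centre of its underside; z up its axis; the spout points to its +x.
- bottle_pump: the black pump on top of that bottle, from 228 to 296 mm above its foot, at most 38 mm out from its axis; not to be touched. Origin: on the bottle's axis, 228 mm above its foot.
- rack: low wooden rack, fixed, 3 bays side by side along its y, open to its -x (robot side), no floor. Origin: on the counter, centre of the middle bay; bay centres at y -104, 0, 104 mm, x 0. Back rail: face at x +39 mm, 12 thick, 40 high, 320 long, so a bottle centred in a bay all but touches it. Dividers 8 mm thick, 30 high, at y -156, -52, 52, 156 mm, from the rail to x -25 mm (bays 96 mm wide).
- pad: thin round cork pad, 64 mm across, let into the counter (no edge to catch on) at the centre of the one empty bay; the place for the bottle. Any of the three bays. Origin: its centre, at counter height; its axes are parallel to the rack's.
- stocked_a: round amber syrup bottle with black pump, as the other bottle: 76 mm across, straight-sided to 170 mm, 296 mm tall over all, about 0.7 kg, loose; it already stands in the middle of a bay of the rack. Origin: centre of its underside.
- stocked_b: round amber syrup bottle with black pump, as the other bottle: 76 mm across, straight-sided to 170 mm, 296 mm tall over all, about 0.7 kg, loose; it already stands in the middle of a bay of the rack. Origin: centre of its underside.
- jar: tea jar, glass with a wooden lid, 98 mm across, 142 mm tall, loose, to the left of the rack. Origin: centre of its underside.
- cup: white ceramic cup, 80 mm across the rim, 85 mm tall, loose, to the right. Origin: centre of its underside.

How it is judged (in metres and radians):
At the end, for the whole second after the job is handed in: The bottle stands upright (within 3 degrees) and still on the counter in the empty bay, its centre within 16 mm of the cork pad's centre (so at or almost at the back rail); the two stocked bottles stand upright in their bays (horizontal distance between bottle and pad below 0.016 m and angle between each of bottle, stocked_a, stocked_b's own z axis and vertical below 0.05 rad and height (world z) of bottle below 0.005 m and linear speed of bottle below 0.01 m/s); the robot touches nothing.
It fails at once if the bottle topples or leans by more than 14 degrees (angle between bottle's own z axis and vertical above 0.25 rad).
It fails at once if the bottle is lifted: its foot rises more than 15 mm (height (world z) of bottle above 0.015 m).
It fails at once if the robot touches the pump with more than 1 N (contact force between any of the arm, the fingers and bottle_pump above 1 N).
It fails at once if a stocked bottle is moved more than 20 mm (distance of any of stocked_a, stocked_b from where it was at the start of the episode above 0.02 m).
It fails at once if the jar or the cup is moved more than 20 mm (distance of any of jar, cup from where it was at the start of the episode above 0.02 m).
It also fails if it takes over 67 s, if anything falls off the work surface, if the arm or the gripper's body presses on something with over 40 N, if the wrist force passes 120 N, or if a joint passes its speed limit or range.

## Working session

There is one attempt and no reset: what is moved stays moved. The work goes in short steps, Python scripts to look and compute and a tool call to move; the robot and the scene stay as the last step left them, time stands still between calls to the robot, and variables do not carry over. Pictures are saved under pics/ and viewed, at most 10 in all, crops included, and the job is handed in when it is done.

Besides the shell and the picture viewer there is one more tool, called after ">>>" by a JSON object that holds its "op" and its "data", one argument or row to a line. send_rows: Moves the arm, as the interface text tells. Its arguments: {"type":"object","properties":{"commands":{"type":"array","items":{"type":"array"}},"grip":{"type":"number"},"grip_force":{"type":"number"}},"required":["commands"]}

```bash
mkdir -p pics
cat > h.py <<'E'
import numpy as np, cv2
from bench import bot
def ray(c,px):
    K=np.array(c["intrinsics"]);T=np.array(c["cam_to_world"])
    d=(np.linalg.inv(K)@[px[0],px[1],1])[:2]
    u=d.copy()
    for _ in range(30): u=d/(1+c["k1"]*(u@u))
    return T[:3,3],T[:3,:3]@np.array([u[0],u[1],1])
def onz(c,px,z=0.):
    o,r=ray(c,px);return o+r*(z-o[2])/r[2]
def proj(c,P):
    K=np.array(c["intrinsics"]);T=np.array(c["cam_to_world"])
    q=T[:3,:3].T@(np.array(P)-T[:3,3]);u=q[:2]/q[2];u=u*(1+c["k1"]*(u@u))
    return (K@[u[0],u[1],1])[:2]
def save(c,n): cv2.imwrite("pics/"+n,c["frame"][:,:,::-1])
E
python3 - <<'E'
from h import *
print(bot.get_state())
for n in("top","side"):
    c=bot.camera(n);save(c,n+"0.png");print(n,c["k1"],np.round(c["cam_to_world"],3).tolist())
    for q in("bottle","bottle_pump","rack","pad","jar","cup","stocked_a"):
        for d in bot.spot_in(c,q)[:4]: print(q,round(d["p"],2),np.round(d["position"]),np.round(onz(c,d["position"]),3))
E
```

```text
{'t': 0.0, 'joint_positions': array([-8.01347596e+01,  7.13207987e+00,  9.46337304e+01, -5.25558834e-04,
        7.83540585e+01, -4.73314462e+00]), 'dq': array([ 0.01681616, -0.03716323,  0.00877523, -0.00722874, -0.03316791,
        0.0115264 ]), 'joint_efforts': array([-1.19021017e-03, -4.17602599e+01, -3.59930778e+01,  7.74194417e-02,
        4.91794688e-02, -1.70890908e-04]), 'eef_pos': array([ 0.16368478, -0.62841313,  0.23040666]), 'tool_rot': array([-1.79880498e+02, -9.37820532e-03,  1.45984819e+01]), 'force': array([ 0.3670929 ,  0.72989926, -0.12898911]), 'moment': array([0.06020439, 0.0020029 , 0.04305444]), 'grip_force': 0.0, 'grip_width': 0.09475949222697606}
top -0.03835092480053419 [[-0.021, -0.982, 0.187, 0.347], [-1.0, 0.021, -0.002, -0.022], [-0.002, -0.187, -0.982, 1.327], [0.0, 0.0, 0.0, 1.0]]
bottle 0.82 [284. 248.] [ 0.501 -0.031  0.   ]
bottle_pump 0.61 [285. 238.] [ 0.528 -0.034  0.   ]
rack 0.7 [293. 176.] [ 0.711 -0.061  0.   ]
pad 0.9 [306. 187.] [ 0.677 -0.096  0.   ]
jar 0.57 [121. 200.] [0.648 0.439 0.   ]
cup 0.69 [412. 214.] [ 0.591 -0.4    0.   ]
stocked_a 0.77 [231. 174.] [0.719 0.119 0.   ]
stocked_a 0.56 [273. 172.] [ 0.722 -0.001  0.   ]
side -0.07249349734306121 [[-0.897, -0.342, 0.281, 0.204], [-0.443, 0.685, -0.578, 0.772], [0.005, -0.643, -0.766, 1.188], [0.0, 0.0, 0.0, 1.0]]
bottle 0.93 [316. 221.] [ 0.526 -0.131  0.   ]
bottle_pump 0.5 [320. 192.] [ 0.568 -0.259  0.   ]
rack 0.65 [230. 255.] [0.717 0.117 0.   ]
pad 0.7 [277. 209.] [ 0.671 -0.121  0.   ]
jar 0.85 [197. 327.] [0.674 0.375 0.   ]
cup 0.56 [333. 160.] [ 0.591 -0.433  0.   ]
stocked_a 0.91 [259. 209.] [ 0.728 -0.092  0.   ]
stocked_a 0.9 [241. 234.] [0.73  0.028 0.   ]
```

Run:
```python
import cv2
a=cv2.imread("pics/top0.png")[120:320,80:480];cv2.imwrite("pics/topc.png",cv2.resize(a,(800,400),interpolation=cv2.INTER_CUBIC))
a=cv2.imread("pics/side0.png")[130:370,150:400];cv2.imwrite("pics/sidec.png",cv2.resize(a,(625,600),interpolation=cv2.INTER_CUBIC))
```

```text
(no output)
```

View pics/topc.png

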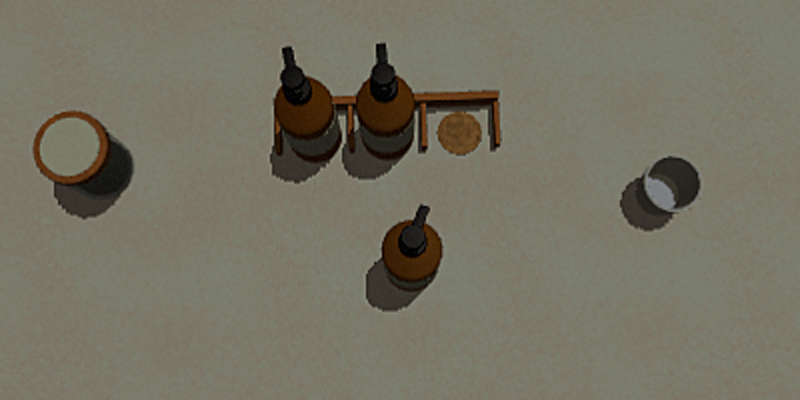

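View pics/sidec.png

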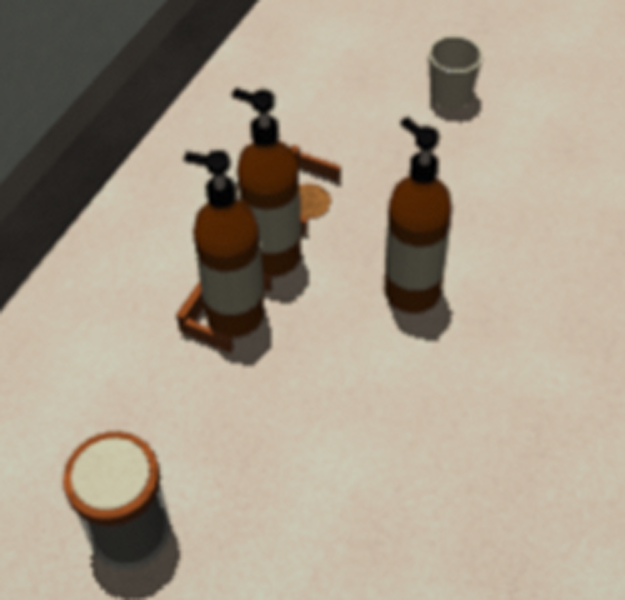

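Pad and empty bay are on the right, at about (459,132) in the top crop. The loose bottle is at about (412,250), and the rack is slightly rotated. Next I'll fit the poses and look at the gripper's shape.

```bash
cat > fit.py <<'E'
from h import *
from scipy.optimize import least_squares, minimize
def circ(c,x,y,z,r): 
    t=np.linspace(0,2*np.pi,40,endpoint=False);return [proj(c,(x+r*np.cos(a),y+r*np.sin(a),z)) for a in t]
def sil(c,x,y):
    m=np.zeros((420,560),np.uint8)
    def hull(P): cv2.fillConvexPoly(m,cv2.convexHull(np.round(np.float32(P)*16).astype(np.int32)),1,shift=4)
    hull(circ(c,x,y,0,.038)+circ(c,x,y,.17,.038)); 
    hull(circ(c,x,y,.17,.038)+circ(c,x,y,.228,.016))
    return m>0
def fitb(c,mask,x0):
    # ignore pump region: compare only within dilated body silhouette
    def cost(p):
        s=sil(c,*p); ign=np.zeros_like(s,np.uint8)
        h=cv2.convexHull(np.round(np.float32(circ(c,*p,.2,.045)+circ(c,*p,.3,.05))).astype(np.int32));cv2.fillConvexPoly(ign,h,1)
        w=(ign==0)|s
        return ((s!=mask)&w).sum()
    return minimize(cost,x0,method="Nelder-Mead",options=dict(initial_simplex=[x0,x0+np.array([.01,0]),x0+np.array([0,.01])],xatol=2e-4,fatol=.5))
E
cat > a.py <<'E'
from fit import *
for n,x0 in(("top",(.5,-.03)),("side",(.5,-.06))):
    c=bot.camera(n)
    b=bot.cut_out(c,"bottle");print([(round(d["p"],2),np.round(d["position"]),d["mask"].sum()) for d in b][:3])
    r=fitb(c,b[0]["mask"],np.array(x0));print(n,"bottle",r.x,r.fun)
    pd=bot.cut_out(c,"pad");m=pd[0]["mask"];yx=np.argwhere(m)[:,::-1].mean(0);print("pad",pd[0]["p"],m.sum(),yx,onz(c,yx))
    for d in bot.cut_out(c,"stocked_a")[:2]: r=fitb(c,d["mask"],onz(c,d["position"],.1)[:2]);print("st",r.x,r.fun,d["mask"].sum())
    for q in("jar","cup"):
        d=bot.spot_in(c,q)[0];print(q,onz(c,d["position"],.07))
    if n=="top":
        m=bot.cut_out(c,"rack")[0]["mask"];P=np.array([onz(c,(u,v),.035)[:2] for v,u in np.argwhere(m)]);np.save("rack.npy",P)
        print("rack",cv2.minAreaRect(np.float32(P*1000)),len(P))
        # rail line: max-x edge per y bin
        B=[(P[k,0].max(),P[k,1].mean()) for e in np.arange(-.15,.2,.01) if (k:=(abs(P[:,1]-e)<.005)).sum()>1]
        print(np.round(B,3).tolist())
E
python3 a.py
python3 - <<'E'
import cv2
a=cv2.imread("pics/top0.png");s=cv2.imread("pics/side0.png")
cv2.imwrite("pics/both.png",cv2.hconcat([cv2.resize(a,(400,300)),cv2.resize(s,(400,300))]))
E
```

```text
[(0.86, array([287., 249.]), np.int64(838))]
top bottle [ 0.49000977 -0.03326172] 107.0
pad 0.57 382 [309.36910995 186.52879581] [ 6.77711956e-01 -1.06820319e-01  2.22044605e-16]
st [ 0.67927871 -0.0034002 ] 42.0 1165
st [0.68033661 0.10282706] 31.0 1213
jar [0.6411519  0.41340239 0.07      ]
cup [ 0.57846882 -0.38214422  0.07      ]
rack ((689.0263671875, -2.6205596923828125), (81.98596954345703, 317.55206298828125), 0.42516979575157166) 632
[[0.731, -0.152], [0.728, -0.14], [0.729, -0.13], [0.729, -0.12], [0.729, -0.11], [0.726, -0.1], [0.727, -0.09], [0.73, -0.08], [0.73, -0.07], [0.727, -0.058], [0.727, -0.051], [0.725, -0.043], [0.726, 0.043], [0.727, 0.049], [0.727, 0.06], [0.727, 0.068], [0.691, 0.151], [0.691, 0.156]]
[(0.64, array([316., 219.]), np.int64(1548))]
side bottle [ 0.49158869 -0.03688504] 30.0
pad 0.68 150 [275.54666667 210.02666667] [ 0.673111   -0.11399646  0.        ]
st [0.68035739 0.09544925] 43.0 1580
st [ 0.68089439 -0.00898714] 219.0 1261
jar [0.64689003 0.39898693 0.07      ]
cup [ 0.57010855 -0.3637028   0.07      ]
```

View pics/both.png

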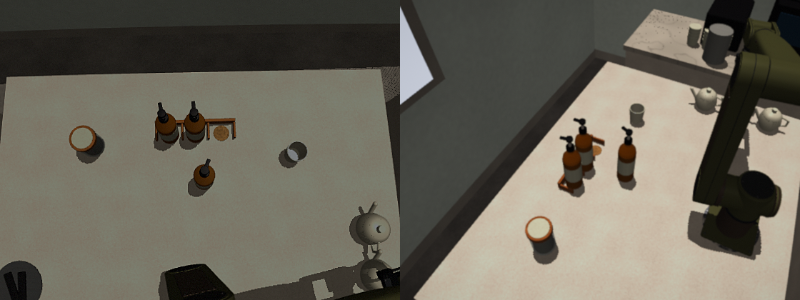

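The top image shows no gripper yet, because it's at the lower right edge. I'll bring the gripper into view at the near right of the bottle.

>>> {"op": "send_rows", "data": {
  "commands": [
    [[28,-28,0],0],
    [[56,-56,0],0],
    [[84,-84,0],0],
    [[112,-112,0],0],
    [[140,-140,0],0]
  ],
  "grip": 95
}}

```text
t: 1.95
eef_pos: [0.2646, -0.4569, 0.2318]
tool_rot: [180.0, -0.0, 14.6]
force: [0.1, 0.4, 0.5]
grip_width: 0.0952
grip_force: 0.0
```

>>> {"op": "send_rows", "data": {
  "commands": [
    [[30,-32,0],0.05],
    [[60,-64,0],0.1],
    [[90,-96,0],0.15],
    [[120,-128,0],0.2],
    [[150,-160,0],0.255]
  ]
}}

```text
t: 2.45
eef_pos: [0.3693, -0.264, 0.232]
tool_rot: [180.0, -0.0, -0.2]
force: [-0.4, -0.5, 0.9]
grip_width: 0.095
grip_force: 0.0
```

Run:
```python
from h import *
s=bot.get_state();print(s["t"],s["eef_pos"],s["tool_rot"],s["force"],s["grip_width"])
a=bot.camera("top")["frame"];b=bot.camera("side")["frame"]
cv2.imwrite("pics/g1.png",cv2.hconcat([cv2.resize(x[120:420,180:480],(400,400)) if 0 else cv2.resize(x,(400,300)) for x in(a,b)])[:,:,::-1])
cv2.imwrite("pics/g2.png",cv2.hconcat([cv2.resize(a[180:420,230:470],(400,400)),cv2.resize(b[60:300,290:530],(400,400))])[:,:,::-1])
```

```text
2.45 [ 0.36934901 -0.26400728  0.23195277] [ 1.79968715e+02 -4.64546132e-02 -1.60001204e-01] [-0.43400755 -0.48177436  0.94725481] 0.09503391094343873
```

View pics/g2.png

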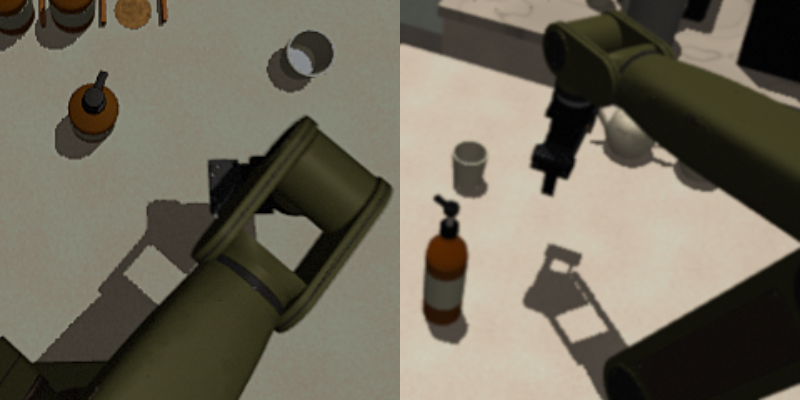

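The gripper hangs at about (553,160) in the side crop, and its body shape isn't clear. I'll zoom in with candidate envelopes overlaid.

```bash
cat > g.py <<'E'
from h import *
import itertools
s=bot.get_state();p=s["eef_pos"]
out=[]
for n in("side","top"):
    c=bot.camera(n);f=c["frame"][:,:,::-1].copy();q=proj(c,p+[0,0,.06]).astype(int)
    S=5;x0,y0=q[0]-40,max(q[1]-40,0);im=cv2.resize(f[y0:y0+80,x0:x0+80],(400,400),interpolation=cv2.INTER_CUBIC)
    im=np.clip(im.astype(float)*2.2,0,255).astype(np.uint8)
    def line(a,b,col): cv2.line(im,*[tuple(int(v) for v in ((proj(c,p+np.array(k))+.5-[x0,y0])*S)) for k in(a,b)],col,1)
    for (hx,hy,z0,z1,col) in((.0375,.09,.061,.1,(0,0,255)),(.01,.0595,-.017,.061,(0,255,0))):
        V=[(a*hx,b*hy,z) for a in(-1,1) for b in(-1,1) for z in(z0,z1)]
        for a,b in itertools.combinations(V,2):
            if sum(abs(u-v)>1e-9 for u,v in zip(a,b))==1: line(a,b,col)
    out.append(im)
cv2.imwrite("pics/g3.png",cv2.hconcat(out))
E
python3 g.py
```

```text
(no output)
```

View pics/g3.png

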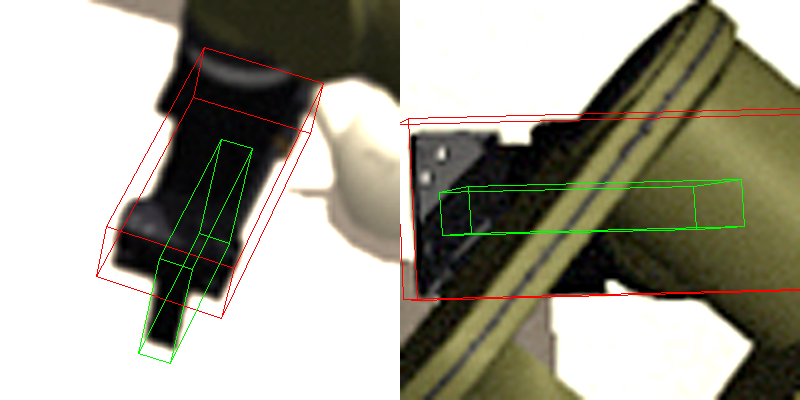

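The body (red envelope, about 75×175 mm) encloses the fingers in plan. With the tool vertical it would therefore meet the bottle about 80 mm up, which is too high. To push low, the tips must lead, so the tool needs a tilt of roughly 25°. I'll check how the arm behaves at the edge of its reach, moving straight up and clear of everything.

>>> {"op": "send_rows", "data": {
  "commands": [
    [[0,0,-50],0],
    [[0,0,-100],0],
    [[0,0,-150],0],
    [[0,0,-200],0],
    [[0,0,-250],0]
  ],
  "grip": 0
}}

```text
t: 3.15
eef_pos: [0.3679, -0.2669, 0.4838]
tool_rot: [180.0, -0.0, -0.1]
force: [0.5, -0.8, 0.1]
grip_width: 0.0602
grip_force: 0.0
```

>>> {"op": "send_rows", "data": {
  "commands": [
    [[0,0,-50],0],
    [[0,0,-100],0],
    [[0,0,-150],0],
    [[0,0,-200],0],
    [[0,0,-250],0]
  ]
}}

```text
t: 3.65
eef_pos: [0.3678, -0.2669, 0.7337]
tool_rot: [180.0, -0.0, -0.2]
force: [0.3, -0.1, 1.2]
grip_width: 0.0205
grip_force: 0.0
```

>>> {"op": "send_rows", "data": {
  "commands": [
    [[0,0,-50],0],
    [[0,0,-100],0],
    [[0,0,-150],0],
    [[0,0,-200],0],
    [[0,0,-250],0]
  ]
}}

```text
t: 4.15
eef_pos: [0.3784, -0.275, 0.9149]
tool_rot: [177.8, -2.3, -0.1]
force: [1.7, 5.1, 57.2]
grip_width: 0.0004
grip_force: 0.0
```

>>> {"op": "send_rows", "data": {
  "commands": [
    [[0,0,-15],0],
    [[0,0,-30],0],
    [[0,0,-45],0],
    [[0,0,-60],0],
    [[0,0,-75],0]
  ]
}}

```text
t: 4.65
eef_pos: [0.3593, -0.2581, 0.9313]
tool_rot: [176.5, -3.9, 0.1]
force: [-0.2, -0.1, -0.6]
grip_width: 0.0004
grip_force: 0.0
```

>>> {"op": "send_rows", "data": {
  "commands": [
    [[0,0,15],0],
    [[0,0,30],0],
    [[0,0,45],0],
    [[0,0,60],0],
    [[0,0,75],0]
  ]
}}

```text
t: 5.15
eef_pos: [0.3652, -0.2631, 0.8562]
tool_rot: [176.5, -3.9, 0.1]
force: [0.2, -0.3, 0.2]
grip_width: 0.0004
grip_force: 0.0
```

Run:
```python
from h import *
s=bot.get_state();print(s["t"],s["eef_pos"],s["tool_rot"],s["force"],s["joint_positions"])
```

```text
5.15 [ 0.36517033 -0.26311287  0.85622333] [ 1.76455368e+02 -3.91156048e+00  1.31004305e-01] [ 0.19802951 -0.25013253  0.18422319] [-4.26432080e+01  1.02581545e+00  3.72980395e+01  7.10762482e-02
  1.36399496e+02  4.74005982e+01]
```

The tilt persists in the commanded pose, so I can build it up at the reach limit. I'll move to the +x azimuth so the lean points toward the rack.

>>> {"op": "send_rows", "data": {
  "commands": [
    [[0,-40,0],0],
    [[0,-80,0],0],
    [[0,-120,0],0],
    [[0,-160,0],0],
    [[0,-200,0],0]
  ]
}}

```text
t: 5.65
eef_pos: [0.3647, -0.0631, 0.8452]
tool_rot: [176.6, -4.0, 0.1]
force: [0.9, 0.2, -0.1]
grip_width: 0.0004
grip_force: 0.0
```

>>> {"op": "send_rows", "data": {
  "commands": [
    [[0,-40,0],0],
    [[0,-80,0],0],
    [[0,-120,0],0],
    [[0,-130,-20],0],
    [[0,-130,-50],0]
  ]
}}

```text
t: 6.15
eef_pos: [0.3619, 0.069, 0.8866]
tool_rot: [176.7, -3.8, 0.3]
force: [0.3, 0.8, 0.0]
grip_width: 0.0008
grip_force: 0.0
```

>>> {"op": "send_rows", "data": {
  "commands": [
    [[0,0,-20],0],
    [[0,0,-40],0],
    [[0,0,-60],0],
    [[0,0,-80],0],
    [[0,0,-100],0]
  ]
}}

```text
t: 6.65
eef_pos: [0.3514, 0.0707, 0.9518]
tool_rot: [176.7, -5.1, 0.2]
force: [0.2, 0.3, -0.8]
grip_width: 0.0004
grip_force: 0.0
```

>>> {"op": "send_rows", "data": {
  "commands": [
    [[50,0,0],0],
    [[100,0,0],0],
    [[150,0,0],0],
    [[200,0,0],0],
    [[250,0,0],0]
  ]
}}

```text
t: 7.15
eef_pos: [0.4682, 0.0632, 0.9099]
tool_rot: [177.0, -2.4, 0.0]
force: [-0.4, -0.2, -0.1]
grip_width: 0.0004
grip_force: 0.0
```

Run:
```python
from h import *
s=bot.get_state();print(s["t"],s["eef_pos"],s["tool_rot"],s["force"],s["joint_positions"])
```

```text
7.15 [0.46822534 0.06317721 0.90988145] [ 1.77047304e+02 -2.38567098e+00  2.05302804e-02] [-0.42501986 -0.22960679 -0.12255809] [  2.96703294  22.34955282   1.65469872  -6.92081695 153.59851367
  86.74325402]
```

The active limits are j3 at its minimum and j5 at its maximum, so going inward while reaching up should increase the tilt.

>>> {"op": "send_rows", "data": {
  "commands": [
    [[-30,0,-30],0],
    [[-60,0,-60],0],
    [[-90,0,-90],0],
    [[-120,0,-120],0],
    [[-150,0,-150],0]
  ]
}}

```text
t: 7.65
eef_pos: [0.3962, 0.0703, 0.9532]
tool_rot: [176.5, -8.2, 0.4]
force: [0.9, -0.6, 0.1]
grip_width: 0.0005
grip_force: 0.0
```

>>> {"op": "send_rows", "data": {
  "commands": [
    [[-30,0,-30],0],
    [[-60,0,-60],0],
    [[-90,0,-90],0],
    [[-120,0,-120],0],
    [[-150,0,-150],0]
  ]
}}

```text
t: 8.15
eef_pos: [0.3218, 0.0811, 0.9871]
tool_rot: [175.8, -13.5, 0.7]
force: [0.9, -0.9, 0.6]
grip_width: 0.0002
grip_force: 0.0
```

Run:
```python
from h import *
s=bot.get_state();print(s["t"],s["eef_pos"],s["tool_rot"],s["force"],s["joint_positions"])
```

```text
8.15 [0.32181989 0.08113086 0.98712191] [175.79238762 -13.51412566   0.73223679] [ 0.92783502 -0.86922997  0.60403106] [ 10.1412733   11.62444464   1.4461446  -14.35937897 153.54506924
  86.29420151]
```

>>> {"op": "send_rows", "data": {
  "commands": [
    [[-30,0,-30],0],
    [[-60,0,-60],0],
    [[-90,0,-90],0],
    [[-120,0,-120],0],
    [[-150,0,-150],0]
  ]
}}

```text
t: 8.65
eef_pos: [0.2336, 0.0982, 1.0145]
tool_rot: [174.9, -19.0, 1.2]
force: [0.0, 0.4, 0.1]
grip_width: 0.0004
grip_force: 0.0
```

>>> {"op": "send_rows", "data": {
  "commands": [
    [[-30,0,-30],0],
    [[-60,0,-60],0],
    [[-90,0,-90],0],
    [[-120,0,-120],0],
    [[-150,0,-150],0]
  ]
}}

```text
t: 9.15
eef_pos: [0.1144, 0.1083, 1.0328]
tool_rot: [174.4, -24.4, 1.8]
force: [-0.4, 1.1, -0.1]
grip_width: 0.0003
grip_force: 0.0
```

>>> {"op": "send_rows", "data": {
  "commands": [
    [[-30,0,-30],0],
    [[-60,0,-60],0],
    [[-90,0,-90],0],
    [[-120,0,-120],0],
    [[-150,0,-150],0]
  ]
}}

```text
t: 9.65
eef_pos: [0.0871, 0.1204, 1.0334]
tool_rot: [176.1, -25.5, 1.7]
force: [0.1, -0.2, -0.8]
grip_width: 0.0003
grip_force: 0.0
```

Run:
```python
from h import *
s=bot.get_state();print(s["t"],s["eef_pos"],s["tool_rot"],s["force"],s["joint_positions"])
```

```text
9.65 [0.0870626  0.12035274 1.03339944] [176.07450864 -25.47880965   1.74318222] [ 0.13034515 -0.20729049 -0.81156878] [ 80.45285098   3.79453343   1.47603478 -77.08900579 153.5427891
  93.71402444]
```

```bash
cat > lead.py <<'E'
import numpy as np, cv2
from scipy.spatial.transform import Rotation as Ro
def hull(R,xs,ys,zs):
    V=np.array([(x,y,z) for x in xs for y in ys for z in zs])@R.T
    return V
def dist(P,V): # distance from point to hull of V (plan)
    h=cv2.convexHull(np.float32(V[:,:2]));return -cv2.pointPolygonTest(h,(float(P[0]),float(P[1])),True)
def gap(rpy,turn,g,offs,t=12):
    """bottle at bearing offs(deg world) from fingers' tip; returns body gap when touching fingers"""
    R=Ro.from_euler("xyz",rpy,degrees=True).as_matrix()@Ro.from_euler("z",turn).as_matrix()
    F=[hull(R,(-10,10),s,(17,-20)) for s in((g/2,g/2+t),(-g/2-t,-g/2))];B=hull(R,(-37.5,37.5),(-90,90),(-61,-160))
    tip=R@[0,0,17];d=np.array([np.cos(np.radians(offs)),np.sin(np.radians(offs))])
    for s in np.arange(20,120,.1):
        P=tip[:2]+d*s
        if min(dist(P,f) for f in F)>=38: break
    return round(s,1),round(dist(P,B)-38,1),[round(dist(P,f)-38,1) for f in F],np.round(R[:2,0],2)
if __name__=="__main__":
    for pit in(-25.5,-32):
      for turn in(0,.2,.35,.5):
        for g in(0,25):
            print(pit,turn,g,[ (o,)+gap((176,pit,1.7),turn,g,o)[:2] for o in(0,-15,-25,-34)])
E
python3 lead.py
```

```text
-25.5 0 0 [(0, np.float64(47.1), 8.9), (-15, np.float64(48.7), 8.9), (-25, np.float64(50.6), 7.7), (-34, np.float64(51.8), 4.8)]
-25.5 0 25 [(0, np.float64(45.1), 6.9), (-15, np.float64(48.7), 8.9), (-25, np.float64(51.9), 8.9), (-34, np.float64(56.0), 8.3)]
-25.5 0.2 0 [(0, np.float64(47.8), 9.1), (-15, np.float64(47.2), 9.2), (-25, np.float64(48.6), 9.1), (-34, np.float64(50.4), 8.3)]
-25.5 0.2 25 [(0, np.float64(47.6), 8.9), (-15, np.float64(46.2), 8.2), (-25, np.float64(48.6), 9.1), (-34, np.float64(51.4), 9.2)]
-25.5 0.35 0 [(0, np.float64(49.3), 8.3), (-15, np.float64(47.2), 8.6), (-25, np.float64(47.4), 8.5), (-34, np.float64(48.9), 8.5)]
-25.5 0.35 25 [(0, np.float64(49.5), 8.5), (-15, np.float64(45.9), 7.3), (-25, np.float64(46.7), 7.8), (-34, np.float64(49.0), 8.6)]
-25.5 0.5 0 [(0, np.float64(50.7), 5.6), (-15, np.float64(48.0), 7.2), (-25, np.float64(47.2), 7.2), (-34, np.float64(47.6), 7.2)]
-25.5 0.5 25 [(0, np.float64(52.5), 7.2), (-15, np.float64(47.9), 7.1), (-25, np.float64(45.6), 5.6), (-34, np.float64(47.1), 6.7)]
-32 0 0 [(0, np.float64(46.5), 18.1), (-15, np.flo
[... 315 characters left out ...]
(-34, np.float64(49.9), 17.3)]
-32 0.2 25 [(0, np.float64(47.0), 18.0), (-15, np.float64(45.6), 17.1), (-25, np.float64(48.1), 18.2), (-34, np.float64(50.9), 18.3)]
-32 0.35 0 [(0, np.float64(48.7), 17.2), (-15, np.float64(46.6), 17.3), (-25, np.float64(47.0), 17.3), (-34, np.float64(48.6), 17.3)]
-32 0.35 25 [(0, np.float64(48.8), 17.3), (-15, np.float64(45.3), 16.0), (-25, np.float64(46.3), 16.7), (-34, np.float64(48.6), 17.3)]
-32 0.5 0 [(0, np.float64(49.9), 14.2), (-15, np.float64(47.4), 15.6), (-25, np.float64(46.7), 15.6), (-34, np.float64(47.3), 15.6)]
-32 0.5 25 [(0, np.float64(51.5), 15.6), (-15, np.float64(47.3), 15.5), (-25, np.float64(45.0), 13.9), (-34, np.float64(46.8), 15.1)]
```

The current tilt already gives about 7–9 mm of body clearance at every push bearing. Next I'll work out the moves down.

```bash
cat > to.py <<'E'
import sys
from h import *
from scipy.spatial.transform import Rotation as Ro
s=bot.get_state();R=Ro.from_euler("xyz",s["tool_rot"],degrees=True).as_matrix();p=s["eef_pos"]
print("t",s["t"],"p",p.round(4),s["tool_rot"].round(2),"j",s["joint_positions"].round(0),"F",s["force"].round(1))
v=list(map(float,sys.argv[1:]))
for i in range(0,len(v),3):
    q=np.array(v[i:i+3]);print(q,"shift",((R.T@(q-p))*1000).round(1),"n",np.linalg.norm(q-p).round(3));p=q
E
python3 to.py .3 .08 .85 .33 .03 .5 .39 .01 .2 .429 .0025 .03
```

```text
t 9.65 p [0.0871 0.1204 1.0334] [176.07 -25.48   1.74] j [ 80.   4.   1. -77. 154.  94.] F [ 0.1 -0.2 -0.8]
[0.3  0.08 0.85] shift [112.1  29.1 259.2] n 0.284
[0.33 0.03 0.5 ] shift [-124.9   28.3  330.9] n 0.355
[0.39 0.01 0.2 ] shift [-75.5   1.5 297.2] n 0.307
[0.429  0.0025 0.03  ] shift [-38.1  -3.  170.3] n 0.175
```

>>> {"op": "send_rows", "data": {
  "commands": [
    [[15,4,35],0],
    [[30,8,70],0],
    [[46,12,105],0],
    [[62,16,142],0],
    [[78,20,180],0]
  ]
}}

```text
t: 10.15
eef_pos: [0.198, 0.0987, 0.9435]
tool_rot: [175.9, -25.6, 1.9]
force: [0.3, 0.7, 0.1]
grip_width: 0.0004
grip_force: 0.0
```

>>> {"op": "send_rows", "data": {
  "commands": [
    [[10,3,25],0],
    [[20,6,50],0],
    [[34,9,80],0],
    [[34,9,80],0],
    [[34,9,80],0]
  ],
  "grip": 30
}}

```text
t: 10.65
eef_pos: [0.2632, 0.0865, 0.8871]
tool_rot: [175.7, -25.4, 1.8]
force: [-0.1, -0.6, 0.8]
grip_width: 0.0289
grip_force: 0.0
```

```bash
python3 to.py .33 .03 .5 .39 .01 .2 .429 .0025 .03
```

```text
t 10.65 p [0.2632 0.0865 0.8871] [175.74 -25.41   1.83] j [ 18. -25.  56. -13. 124.  97.] F [-0.1 -0.6  0.8]
[0.33 0.03 0.5 ] shift [-107.4   30.4  380.8] n 0.397
[0.39 0.01 0.2 ] shift [-7.510e+01 -2.000e-01  2.972e+02] n 0.307
[0.429  0.0025 0.03  ] shift [-37.9  -3.9 170.4] n 0.175
```

>>> {"op": "send_rows", "data": {
  "commands": [
    [[-11,3,38],0],
    [[-22,6,76],0],
    [[-33,9,114],0],
    [[-44,12,152],0],
    [[-54,15,190],0]
  ]
}}

```text
t: 11.15
eef_pos: [0.2948, 0.0596, 0.6955]
tool_rot: [175.8, -25.8, 2.1]
force: [0.1, 0.2, 0.6]
grip_width: 0.0299
grip_force: 0.0
```

>>> {"op": "send_rows", "data": {
  "commands": [
    [[-11,3,38],0],
    [[-22,6,76],0],
    [[-33,9,114],0],
    [[-44,12,152],0],
    [[-54,15,190],0]
  ]
}}

```text
t: 11.65
eef_pos: [0.3292, 0.0321, 0.5025]
tool_rot: [175.7, -25.8, 2.2]
force: [0.0, -0.8, 0.5]
grip_width: 0.0299
grip_force: 0.0
```

>>> {"op": "send_rows", "data": {
  "commands": [
    [[-10,0,40],0.1],
    [[-20,0,80],0.2],
    [[-30,0,120],0.3],
    [[-40,0,158],0.4],
    [[-48,0,190],0.55]
  ]
}}

```text
t: 12.15
eef_pos: [0.3687, 0.0197, 0.31]
tool_rot: [-169.2, -23.8, -32.9]
force: [0.8, 0.7, 0.4]
grip_width: 0.0302
grip_force: 0.0
```

```bash
python3 to.py .39 .01 .2 .425 .005 .06 .425 .005 .03
```

```text
t 12.15 p [0.3687 0.0197 0.31  ] [-169.21  -23.79  -32.9 ] j [ -4. -54. 134.  -2.  74. 117.] F [0.8 0.7 0.4]
[0.39 0.01 0.2 ] shift [-23.2  17.2 108.7] n 0.112
[0.425 0.005 0.06 ] shift [-27.1  11.9 141.3] n 0.144
[0.425 0.005 0.03 ] shift [-12.1   5.1  27. ] n 0.03
```

>>> {"op": "send_rows", "data": {
  "commands": [
    [[-4,3,21],0],
    [[-9,6,42],0],
    [[-14,10,64],0],
    [[-18,13,86],0],
    [[-23,17,108],0]
  ]
}}

```text
t: 12.65
eef_pos: [0.3907, 0.0101, 0.2026]
tool_rot: [-169.3, -23.9, -32.6]
force: [-0.3, -0.3, 0.3]
grip_width: 0.0301
grip_force: 0.0
```

```bash
python3 to.py .425 .005 .06 .425 .005 .03
```

```text
t 12.65 p [0.3907 0.0101 0.2026] [-169.3   -23.94  -32.56] j [ -6. -50. 142.  -1.  62. 115.] F [-0.3 -0.3  0.3]
[0.425 0.005 0.06 ] shift [-28.9  12.6 143.3] n 0.147
[0.425 0.005 0.03 ] shift [-12.2   5.1  26.9] n 0.03
```

>>> {"op": "send_rows", "data": {
  "commands": [
    [[-6,3,29],0],
    [[-12,5,58],0],
    [[-18,8,87],0],
    [[-24,10,115],0],
    [[-29,13,143],0]
  ]
}}

```text
t: 13.15
eef_pos: [0.4252, 0.005, 0.0596]
tool_rot: [-169.3, -23.9, -32.5]
force: [0.6, -0.1, -0.3]
grip_width: 0.0298
grip_force: 0.0
```

```bash
cat > b.py <<'E'
from fit import *
X=[]
for n in("top","side"):
    c=bot.camera(n);b=bot.cut_out(c,"bottle");p0=np.array([.5,-.04]) if not X else X[0]
    for d in b[:3]:
        r=fitb(c,d["mask"],onz(c,d["position"],.1)[:2]);print(n,round(d["p"],2),d["mask"].sum(),r.x.round(4),r.fun)
    f=c["frame"];P=proj(c,(.55,-.07,.1)).astype(int);x0,y0=max(0,min(P[0]-65,430)),max(0,min(P[1]-65,290))
    X.append(cv2.resize(f[y0:y0+130,x0:x0+130],(400,400),interpolation=cv2.INTER_CUBIC))
import sys
if len(sys.argv)>1: cv2.imwrite("pics/"+sys.argv[1],np.clip(cv2.hconcat(X)[:,:,::-1]*1.4,0,255).astype(np.uint8))
E
python3 b.py p1.png; python3 to.py .425 .005 .026
```

```text
top 0.63 921 [ 0.4889 -0.0335] 36.0
side 0.77 1369 [ 0.4918 -0.0391] 195.0
t 13.35 p [0.424  0.0047 0.0593] [-169.36  -23.77  -32.57] j [ -6. -31. 147.  -1.  38. 115.] F [-0.8  0.2  0.1]
[0.425 0.005 0.026] shift [-12.8   4.9  30.4] n 0.033
```

View pics/p1.png

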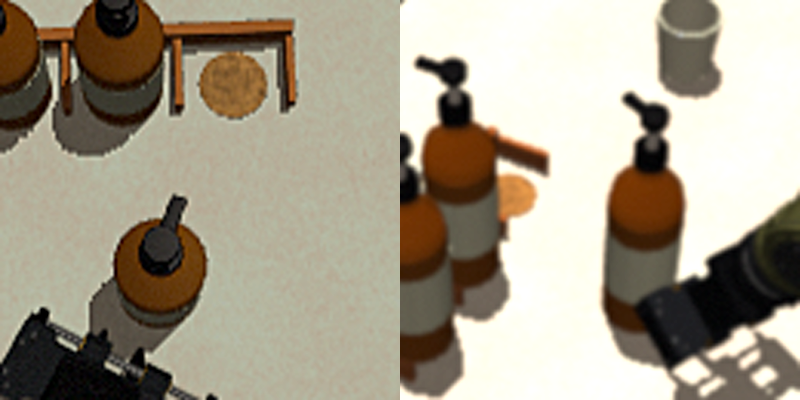

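The low contact geometry works: the gripper body sits behind the bottle (lower left of the top crop) and the fingers are open and facing it. Now I'll plan the push numbers.

```bash
cat > plan.py <<'E'
# args: bottle start x y, bottle goal x y, g, z, standback
import sys
from h import *; from lead import *
s=bot.get_state();R=Ro.from_euler("xyz",s["tool_rot"],degrees=True).as_matrix();p=s["eef_pos"]
a=np.array(list(map(float,sys.argv[1:])));b0,b1,g,z,sb=a[:2],a[2:4],a[4],a[5],a[6]
d=(b1-b0)/np.linalg.norm(b1-b0);o=np.degrees(np.arctan2(d[1],d[0]))
L=gap(s["tool_rot"],0,g,o);print("bearing",o.round(1),"standoff/bodygap",L)
low=min((R@[x,y,17])[2] for x in(-10,10) for y in(-g/2-12,g/2+12));print("lowest rel TCP mm",low.round(1),"p",p.round(4),"t",s["t"])
tip=R@[0,0,.017]
T=lambda b,k:np.r_[b-d*(L[0]/1000+k)-tip[:2],z]
q=p
for n,w in(("standback",T(b0,sb)),("contact",T(b0,0)),("goal",T(b1,0))):
    print(n,w.round(4),"shift",((R.T@(w-q))*1000).round(1));q=w
E
python3 plan.py .490 -.0355 .602 -.108 30 .026 .012
```

```text
bearing -32.9 standoff/bodygap (np.float64(45.5), 5.0, [0.1, 2.4], array([ 0.77, -0.49]))
lowest rel TCP mm -23.9 p [0.424  0.0047 0.0593] t 13.35
standback [ 0.4344 -0.0033  0.026 ] shift [-1.5  7.7 34.9]
contact [ 0.4444 -0.0098  0.026 ] shift [11.   1.   4.7]
goal [ 0.5564 -0.0823  0.026 ] shift [122.1  10.7  52.7]
```

```bash
python3 plan.py .490 -.0355 .602 -.108 30 .031 .012
```

```text
bearing -32.9 standoff/bodygap (np.float64(45.5), 5.0, [0.1, 2.4], array([ 0.77, -0.49]))
lowest rel TCP mm -23.9 p [0.424  0.0047 0.0593] t 13.35
standback [ 0.4344 -0.0033  0.031 ] shift [ 0.5  6.8 30.4]
contact [ 0.4444 -0.0098  0.031 ] shift [11.   1.   4.7]
goal [ 0.5564 -0.0823  0.031 ] shift [122.1  10.7  52.7]
```

>>> {"op": "send_rows", "data": {
  "commands": [
    [[0,1,6],0],
    [[0,3,12],0],
    [[0,4,18],0],
    [[0,5.5,24],0],
    [[0.5,7,30.5],0]
  ]
}}

```text
t: 13.85
eef_pos: [0.4334, -0.0042, 0.0289]
tool_rot: [-169.4, -23.7, -32.7]
force: [-0.7, 1.2, 0.6]
grip_width: 0.0299
grip_force: 0.0
```

>>> {"op": "send_rows", "data": {
  "commands": [
    [[5,0.4,2.2],0],
    [[11,1,4.7],0],
    [[16,1.4,6.9],0],
    [[22,2,9.5],0],
    [[28,2.5,12.1],0]
  ]
}}

```text
t: 14.35
eef_pos: [0.4585, -0.0205, 0.0287]
tool_rot: [-169.4, -23.6, -32.7]
force: [-4.3, 3.2, 2.9]
grip_width: 0.0301
grip_force: 2.8
```

```bash
python3 b.py; python3 to.py .5564 -.0823 .031
```

```text
top 0.83 933 [ 0.5    -0.0409] 42.0
side 0.78 1273 [ 0.5154 -0.0718] 335.0
t 14.55 p [ 0.459  -0.0208  0.0292] [-169.37  -23.73  -32.67] j [-10. -20. 143.   2.  31. 109.] F [-0.6  0.4 -0.4]
[ 0.5564 -0.0823  0.031 ] shift [106.2   7.4  44.1] n 0.115
```

The bottle slides upright with about 5 N, so I'll continue.

>>> {"op": "send_rows", "data": {
  "commands": [
    [[7,0.5,3],0],
    [[14,1,6],0],
    [[21,1.5,8.8],0],
    [[28,2,11.7],0],
    [[35,2.5,14.6],0]
  ]
}}

```text
t: 15.05
eef_pos: [0.4909, -0.0412, 0.0291]
tool_rot: [-169.4, -23.7, -32.6]
force: [-3.0, 1.3, -2.1]
grip_width: 0.0301
grip_force: 1.6
```

>>> {"op": "send_rows", "data": {
  "commands": [
    [[7,0.5,3],0],
    [[14,1,6],0],
    [[21,1.5,8.8],0],
    [[28,2,11.7],0],
    [[35,2.5,14.6],0]
  ]
}}

```text
t: 15.55
eef_pos: [0.5236, -0.0616, 0.0301]
tool_rot: [-169.4, -23.7, -32.7]
force: [-3.1, 1.2, -2.3]
grip_width: 0.0301
grip_force: 1.4
```

```bash
python3 b.py; python3 to.py .5564 -.0823 .031
```

```text
top 0.79 960 [ 0.569  -0.0831] 117.0
top 0.68 1223 [0.6769 0.1018] 42.0
side 0.59 1130 [ 0.5751 -0.0934] 328.0
t 15.75 p [ 0.5243 -0.0618  0.0313] [-169.33  -23.88  -32.7 ] j [-14.  -9. 135.   6.  29. 102.] F [-0.3  0.7 -0.1]
[ 0.5564 -0.0823  0.031 ] shift [34.7  2.8 15.4] n 0.038
```

>>> {"op": "send_rows", "data": {
  "commands": [
    [[7,0.5,3],0],
    [[14,1,6],0],
    [[21,1.5,9],0],
    [[28,2,12],0],
    [[34,2.5,15],0]
  ]
}}

```text
t: 16.25
eef_pos: [0.5549, -0.0808, 0.0305]
tool_rot: [-169.3, -23.7, -32.6]
force: [-6.8, 3.2, 7.2]
grip_width: 0.0301
grip_force: 3.9
```

>>> {"op": "send_rows", "data": {
  "commands": [
    [[-10,-1,-4],0],
    [[-20,-2,-9],0],
    [[-25,-3,-11],-0.12],
    [[-25,-3,-11],-0.25],
    [[-25,-3,-11],-0.38]
  ]
}}

```text
t: 16.75
eef_pos: [0.5312, -0.0648, 0.0306]
tool_rot: [-179.7, -25.9, -8.4]
force: [0.4, -1.0, 0.5]
grip_width: 0.0302
grip_force: 0.0
```

>>> {"op": "send_rows", "data": {
  "commands": [
    [[0,0,0],-0.1],
    [[0,0,0],-0.2],
    [[0,0,0],-0.2],
    [[0,0,0],-0.2],
    [[0,0,0],-0.2]
  ]
}}

```text
t: 17.25
eef_pos: [0.5318, -0.0653, 0.0305]
tool_rot: [175.0, -25.4, 3.9]
force: [0.1, -0.7, -0.1]
grip_width: 0.0298
grip_force: 0.0
```

```bash
python3 b.py p2.png;python3 to.py
python3 - <<'E'
from h import *
for n in("top",):
    c=bot.camera(n)
    m=bot.cut_out(c,"pad")[0]["mask"];print(m.sum(),onz(c,np.argwhere(m)[:,::-1].mean(0)))
E
```

```text
top 0.87 1104 [ 0.6007 -0.103 ] 40.0
top 0.47 150 [ 0.6291 -0.0871] 920.0
top 0.21 1207 [ 0.6769 -0.0036] 24.0
side 0.76 1356 [ 0.6042 -0.1089] 87.0
side 0.42 1304 [ 0.681  -0.0105] 200.0
t 17.45 p [ 0.5319 -0.0655  0.0303] [174.98 -25.42   3.91] j [-14.  -8. 133.   6.  29.  68.] F [0.4 0.3 0.5]
171 [ 0.69127477 -0.09952792  0.        ]
```

View pics/p2.png

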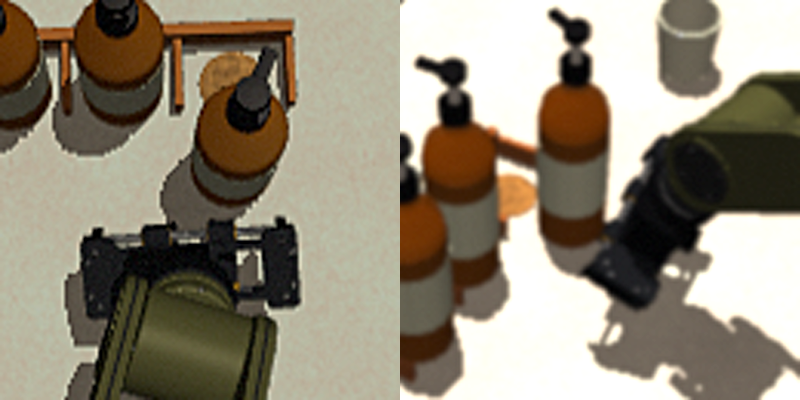

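The bottle stands in front of the bay, upright, at about (240,150) in the top crop. It's just right of the left divider line and needs about 75 mm forward and 4 mm right.

```bash
python3 plan.py .602 -.106 .6765 -.1105 30 .031 .012
```

```text
bearing -3.5 standoff/bodygap (np.float64(45.8), 7.3, [0.0, 3.4], array([0.9 , 0.06]))
lowest rel TCP mm -21.7 p [ 0.532  -0.0656  0.0303] t 17.55
standback [ 0.537  -0.1015  0.031 ] shift [ 2.5 36.   3.6]
contact [ 0.5489 -0.1022  0.031 ] shift [10.7  1.1  5.2]
goal [ 0.6234 -0.1067  0.031 ] shift [66.9  6.8 32.5]
```

>>> {"op": "send_rows", "data": {
  "commands": [
    [[0,9,0],0],
    [[0,18,0],0],
    [[1,27,1],0],
    [[2,35,2],0],
    [[2.5,40.5,3.6],0]
  ]
}}

```text
t: 18.05
eef_pos: [0.5373, -0.1066, 0.0315]
tool_rot: [175.0, -25.4, 3.9]
force: [0.6, -0.0, -0.8]
grip_width: 0.03
grip_force: 0.0
```

>>> {"op": "send_rows", "data": {
  "commands": [
    [[5,0.5,2.5],0],
    [[10.5,1,5.1],0],
    [[16,1.6,7.8],0],
    [[22,2.2,10.7],0],
    [[28,2.8,13.6],0]
  ]
}}

```text
t: 18.55
eef_pos: [0.5676, -0.107, 0.0305]
tool_rot: [175.0, -25.2, 4.0]
force: [-6.7, -0.5, 4.5]
grip_width: 0.0298
grip_force: 3.1
```

```bash
python3 b.py;python3 to.py .6234 -.1117 .031
```

```text
top 0.6 1059 [ 0.6186 -0.1062] 92.0
side 0.65 417 [ 0.5699 -0.3438] 772.0
side 0.61 1374 [ 0.6237 -0.1128] 106.0
t 18.75 p [ 0.5682 -0.1073  0.031 ] [174.99 -25.38   3.97] j [-18.  -2. 128.  10.  29.  61.] F [-0.4  0.6 -1.1]
[ 0.6234 -0.1117  0.031 ] shift [49.5  6.1 24. ] n 0.055
```

Lateral alignment is good, so now I'll push straight into the bay.

>>> {"op": "send_rows", "data": {
  "commands": [
    [[6,0.4,2.9],0],
    [[12,0.7,5.8],0],
    [[18,1,8.7],0],
    [[24,1.3,11.5],0],
    [[30,1.6,14.4],0]
  ]
}}

```text
t: 19.25
eef_pos: [0.6007, -0.108, 0.0305]
tool_rot: [175.0, -25.3, 3.9]
force: [-4.4, -0.1, 1.1]
grip_width: 0.0302
grip_force: 2.7
```

```bash
python3 b.py;python3 to.py .6234 -.1090 .031
```

```text
top 0.69 1127 [ 0.6527 -0.1066] 59.0
side 0.64 1318 [ 0.6541 -0.1123] 125.0
t 19.45 p [ 0.6014 -0.1081  0.0311] [174.97 -25.4    3.95] j [-17.   2. 124.   9.  29.  63.] F [-0.5  0.1 -1.2]
[ 0.6234 -0.109   0.031 ] shift [19.8  1.5  9.7] n 0.022
```

>>> {"op": "send_rows", "data": {
  "commands": [
    [[5,0.4,2.4],0],
    [[10,0.8,4.9],0],
    [[14,1.1,6.8],0],
    [[17.5,1.3,8.5],0],
    [[20.5,1.5,10],0]
  ]
}}

```text
t: 19.95
eef_pos: [0.6243, -0.1091, 0.031]
tool_rot: [175.0, -25.4, 3.9]
force: [-3.8, 1.0, -0.9]
grip_width: 0.0298
grip_force: 1.9
```

```bash
python3 b.py p3.png;python3 to.py
```

```text
top 0.85 1176 [ 0.677 -0.108] 60.0
side 0.6 1070 [ 0.683  -0.1232] 311.0
t 20.15 p [ 0.6247 -0.1092  0.0314] [174.96 -25.45   3.95] j [-16.   5. 121.   8.  29.  65.] F [-1.2  0.1 -1.6]
```

View pics/p3.png

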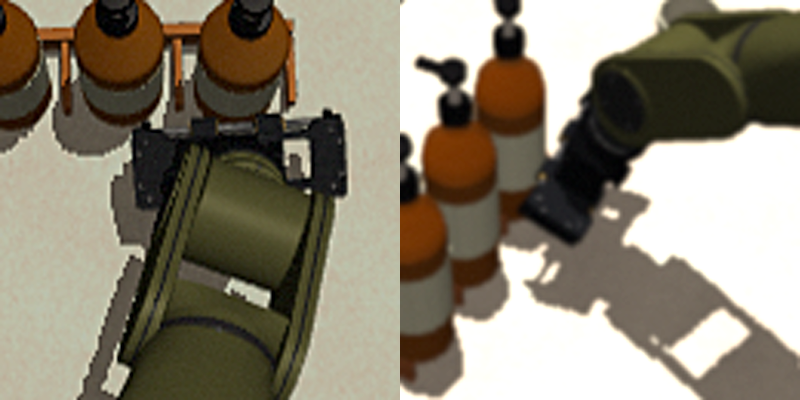

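The bottle stands in the bay, level with its neighbours at about (240,60) in the top crop, upright and centred on the pad to within about 1–2 mm. Now I'll back off the way I came.

>>> {"op": "send_rows", "data": {
  "commands": [
    [[-5,-0.3,-2.4],0],
    [[-15,-0.8,-7.2],0],
    [[-30,-1.6,-14.4],0],
    [[-45,-2.4,-21.6],0],
    [[-60,-3.2,-29],0]
  ]
}}

```text
t: 20.65
eef_pos: [0.5569, -0.1081, 0.032]
tool_rot: [174.9, -25.5, 4.0]
force: [-0.4, 0.6, 0.1]
grip_width: 0.03
grip_force: 0.0
```

>>> {"op": "send_rows", "data": {
  "commands": [
    [[-15,0,-8],0],
    [[-30,0,-16],0],
    [[-40,0,-20],0],
    [[-40,0,-20],0],
    [[-40,0,-20],0]
  ]
}}

```text
t: 21.15
eef_pos: [0.5134, -0.1096, 0.0329]
tool_rot: [174.9, -25.5, 3.9]
force: [0.6, 0.6, 0.7]
grip_width: 0.0302
grip_force: 0.0
```

```bash
python3 b.py p4.png;python3 to.py
python3 - <<'E'
from h import *
c=bot.camera("top")
for q in("jar","cup"): print(q,onz(c,bot.spot_in(c,q)[0]["position"],.07))
E
```

```text
top 0.98 1113 [ 0.6774 -0.1058] 103.0
side 0.57 1172 [ 0.6808 -0.1194] 234.0
t 21.35 p [ 0.5137 -0.1094  0.0326] [174.95 -25.44   3.96] j [-21.  -9. 135.  12.  30.  57.] F [0.1 0.1 0.6]
jar [0.64042967 0.41891047 0.07      ]
cup [ 0.58074462 -0.37929868  0.07      ]
```

View pics/p4.png

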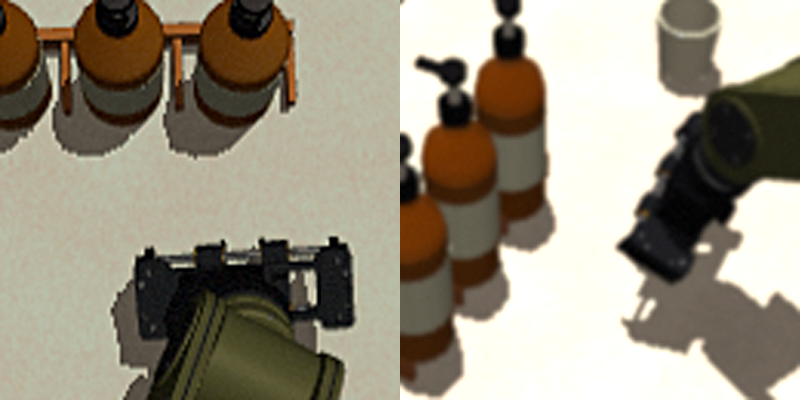

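The bottle stands upright in line with its neighbours at (245,70), the gripper is clear, and nothing else has moved.

```bash
python3 -c "
from bench import bot
print(bot.close_job())"
```

```text
the job is handed in; nothing more can be done
None
```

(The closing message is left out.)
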